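# Spread the snap ring over the eraser's spindle

### The job

The bulk eraser's turntable has lost its snap ring: take the ring pliers, which already carry the ring on their jaw tips, up out of their rack by the handles, squeeze the handles fully so that the ring spreads, and lower the spread ring gently over the thick grooved spindle in the middle of the turntable until it is level with the groove. Finish while holding it there: handles still squeezed, ring spread, upright and centred round the spindle without leaning on it, nothing put down or let go. Leave the keycap, loupe, jar and drive bezel where they are.

Things in the scene. Friction and masses are not known exactly. Their poses are not given: they have to be found in the camera images.
- pliers: Ring pliers, about 0.2 kg, upright in the rack, jaws down, snap ring level on the tips. Origin midway between the jaw tips in the ring's mid-plane; z up along the pliers, y across the two handles, x from the tips to the ring's middle. A cross bar along y (14 x 60 x 10 mm, 43 to 53 mm above the origin) carries the pivot and rests in the rack. Squeezing the handles along y spreads the ring.
- pliers_grip (a point): Point midway between the two flat black handles, half-way up, 102 mm above the ring: grip here from above. Axes as the pliers'. The handles span 31 mm above and below it and 16 mm in x; over their outer faces 44 mm relaxed, 30 mm squeezed (faces then parallel).
- ring_centre (a point): Centre of the spread ring, fixed in the pliers' frame: 18.5 mm from their origin along x, in the ring's mid-plane; axes as the pliers'. Steel ring 3 mm thick, 34 mm across when spread; its opening, then 26.5 mm, passes the 22 mm spindle with about 2 mm to spare all round. Relaxed, its arms pinch in and it cannot pass.
- pliers_left (a joint): Squeeze of the handles (both move alike), rad: 0 relaxed, 0.13 fully squeezed (ring fully spread), where a built-in stop ends it, so the ring cannot be overspread. The return spring pushes each handle out with about 5 N relaxed and 10 N squeezed: grip with 20 to 30 N.
- rack: Rack fixed to the bench: a plate with two posts (apart along its y, 42 mm clear between) whose slots, open at the top, hold the pliers' cross bar; posts end 68 mm above the bench. Origin on the bench midway between the posts, axes as the pliers' at the start. The pliers lift straight up out of it, the ring passing between the posts. The ring starts 15 mm above the bench.
- eraser: Bulk disk eraser fixed to the bench: grey case 190 (x) x 210 (y) x 60 mm, red lever on its +y side, flat turntable (156 mm across, top 66 mm above the bench). At the turntable's centre stands the grooved steel spindle, 22 mm across. 55 mm from it a thin plain pin, 8 mm across, 16 mm tall, not part of the job. Origin on the bench under the spindle, z up.
- groove (a point): Middle of the spindle's groove on its axis, 94 mm above the bench; the groove is 6 mm wide and 18.4 mm across. z up along the spindle.
- spindle_top (a point): Centre of the spindle's flat top, 108.5 mm above the bench (14.5 mm above the groove); its rim is slightly chamfered. z up.
- keycap: Bystander: small beige keycap, 18 mm square, 11 mm tall; origin at the centre of its underside
- loupe: Bystander: chrome loupe, a waisted tube 38 mm across, 36 mm tall, standing; origin at the centre of its underside
- bezel: Bystander: orange plastic drive bezel, a flat frame 136 x 62 x 12 mm with a slot; origin at the centre of its underside
- jar: Bystander: small closed jar, 48 mm across, 70 mm tall; origin at the centre of its underside
Not all that is in view belongs to the job. There is more than one size of the pliers; the one meant has the size given above. Several things look just like the rack: the one meant starts nearest to the robot's base.

How it is judged:
By the outcome, as a careful person would: the job done as asked, in the order asked, and still so for the second after the job is handed in, while the arm keeps its last pose, push and grip.
It also fails if it takes over 42 s, if anything falls off the work surface, if the arm or the gripper's body presses on something with over 40 N, if the wrist force passes 120 N, or if a joint passes its speed limit or range.

### The arm

A 7-joint arm with a two-finger parallel gripper is mounted at the origin on the work surface. World frame = base frame: x ahead of the robot, y to its left, z up, the work surface at z = 0. Lengths are in m, angles in rad, forces in N, time in s.
With the tool pointing down it reaches from about 0.4 to 0.85 m from the base axis. Payload 10.4 kg.
Tool frame: the origin (TCP) lies midway between the tips of the shut fingers; the grasp point (between the pads) lies 19 mm behind it; x points along the fingers, z is the direction in which the jaws open and shut, and the axes are right-handed (so a half turn about x gives the same grasp; the last joint's range is limited). The gripper opens to 87 mm and grips with 3 to 60 N. Pads are 19 mm wide; open, the fingers measure 117 mm over their backs; the gripper's body (75 mm by 190 mm) begins 51 mm behind the grasp point.
Start: joints at [1.225, 0.332, -0.065, 1.46, 0.022, 1.35, -0.088], TCP at [0.198, -0.593, 0.223] pointing down, gripper open.
Joint ranges: [-2.6, 2.6], [-0.5, 2.12], [-1.47, 1.34], [0.16, 2.42], [-1.27, 4.41], [0.06, 2.06], [-2.6, 2.6]. Speed limits (rad/s): [2.22, 2.22, 2.79, 2.79, 3.14, 3.14, 3.14].

### API

Orientations are given as a unit quaternion [x, y, z, w].
In Python, from bench import read_state, camera, camera_params, close_job gives the robot as it stands.
- The arm moves only by the tool arm_command, never from a script. Its argument "targets" is a list of rows, each a list of 7 numbers: the closure in counts, from 0 (fully open) to 255 (shut), then the shift along the tool's x, y, z in mm, then the turn, a rotation vector about the tool's x, y, z in rad. A call has 1 to 10 rows; each row is the pose to reach, as a shift and turn from the pose commanded when the call began, along the tool's axes at that moment; what a row does not reach only later rows make up. A row lasts 1/10 s, in which the tool goes at most 50 mm and 8.59 degrees, less where a joint would pass 70% of its speed; a pose out of reach is approached as far as the arm can. A call with a gripper value outside its range is refused whole. The fingers move at their own pace and stop on an object; "newtons" is the grip in N (left out, the last holds). Time passes only in rows, so rows that repeat a pose let the fingers close. It gives the time, the measured TCP pose, the force and the opening at its end, in the units of the state.
- read_state(): the state, without advancing time (a new reading comes with each control period).
- camera(name): name is "scene" or "top" or "wrist"; returns the picture (400x640x3 uint8, red, green, blue); there is no depth.
- camera_params(name): a dict with "intrinsics" (3x3 intrinsics, pixels), "xyz" and "orientation" of the camera in the world; the wrist camera has in their place "mount" (4x4, takes a point from camera to tool coordinates, whose origin is the TCP and whose axes are the tool frame's). Camera axes: x right, y down, z forward; pixel columns grow to the right and rows downward; lengths in m; the calibration is good to about 2 mm. A picture is of the moment at which its call begins: read the wrist's pose just before it. camera_params takes no time and is no camera call.
- close_job(): hands the job in, once; it reports no verdict.
The state is a dict: "time": time; "joint_positions": joint angles; "joint_vel": joint speeds; "joint_torque": joint torques, N m; "ee_pos": TCP position; "eef_rot": TCP orientation; "ft_force": force on the tool from outside, world axes, zero at the start; "torque": the same for the moment, N m; "width": finger opening in m.
Only numpy, scipy, OpenCV 4.12 (cv2) and the standard library are available. Lean on these libraries where they do the work, as an engineer would, in place of code of your own. Each camera call takes 0.05 s, during which the arm holds its last target.

## Working session

There is one attempt and no reset: what is moved stays moved. The work goes in short steps, Python scripts to look and compute and a tool call to move; the robot and the scene stay as the last step left them, time stands still between calls to the robot, and variables do not carry over. Pictures are saved under pics/ and viewed, and the job is handed in when it is done.

Besides the shell and the picture viewer there is one more tool, called after "Emit:" by a JSON object that holds its "method" and its "body", one argument or row to a line. arm_command: Moves the arm, as the interface text tells. Its arguments: {"type":"object","properties":{"targets":{"type":"array"},"newtons":{"type":"number"}},"required":["targets"]}

```bash
mkdir -p pics; cat > h.py <<'E'
import numpy as np, cv2
from scipy.spatial.transform import Rotation as R
from bench import read_state, camera, camera_params, close_job
def save(n,im): cv2.imwrite('pics/'+n+'.png',cv2.cvtColor(im,cv2.COLOR_RGB2BGR))
def pose(name,st=None):
    p=camera_params(name); K=np.array(p['intrinsics'])
    if name=='wrist':
        M=np.array(p['mount']); T=np.eye(4); T[:3,:3]=R.from_quat(st['eef_rot']).as_matrix(); T[:3,3]=st['ee_pos']; T=T@M
    else:
        T=np.eye(4); T[:3,3]=p['xyz']; T[:3,:3]=R.from_quat(p['orientation']).as_matrix() if np.size(p['orientation'])==4 else np.array(p['orientation'])
    return K,T
def ray(KT,u,v):
    K,T=KT; d=T[:3,:3]@np.linalg.solve(K,[u,v,1.]); return T[:3,3],d/np.linalg.norm(d)
def onz(KT,u,v,z):
    o,d=ray(KT,u,v); return o+d*(z-o[2])/d[2]
def proj(KT,X):
    K,T=KT; c=T[:3,:3].T@(np.array(X)-T[:3,3]); q=K@c; return q[:2]/q[2]
def tri(rs):
    A=0;b=0
    for o,d in rs:
        P=np.eye(3)-np.outer(d,d); A=A+P; b=b+P@o
    x=np.linalg.solve(A,b); return x,[np.linalg.norm((np.eye(3)-np.outer(d,d))@(x-o)) for o,d in rs]
E
python3 - <<'E'
from h import *
st=read_state(); print(st)
for n in ['scene','top','wrist']:
    print(n,camera_params(n)); save(n+'0',camera(n))
E
```

```text
{'time': 0.0, 'joint_positions': array([ 1.22538157,  0.33286198, -0.06469479,  1.46091814,  0.0216045 ,
        1.34985472, -0.08850188]), 'joint_vel': array([ 2.98536945e-05, -7.18788826e-04,  9.06804294e-04,  1.45632392e-03,
        5.22744099e-04,  3.27681593e-04, -1.09909428e-03]), 'joint_torque': array([-1.11740241e-05, -6.23253393e+01,  2.42707384e-02, -3.89891624e+01,
       -6.14427798e-02,  3.98190378e-02,  1.70335729e-04]), 'ee_pos': array([ 0.19815038, -0.59237647,  0.22177115]), 'eef_rot': array([ 0.41340185,  0.57425726, -0.41288417,  0.57345808]), 'ft_force': array([0.38582658, 0.47110186, 0.39187837]), 'torque': array([-0.02795764, -0.01548525, -0.03346754]), 'width': 0.08700149322812707}
scene {'intrinsics': array([[414.35914669,   0.        , 325.59469788],
       [  0.        , 414.35914669, 200.16849669],
       [  0.        ,   0.        ,   1.        ]]), 'xyz': array([1.13096741, 0.43698894, 0.79898815]), 'orientation': array([ 0.45947736,  0.8015767 , -0.33718517, -0.18072493])}
top {'intrinsics': array([[429.43839809,   0.        , 312.69769358],
       [  0.        , 429.43839809, 202.60962568],
       [  0.        ,   0.        ,   1.        ]]), 'xyz': array([0.45340327, 0.08236832, 1.16960868]), 'orientation': array([-0.70062988,  0.71166486, -0.02916315,  0.04243124])}
wrist {'intrinsics': array([[284.67115319,   0.        , 324.50242009],
       [  0.        , 284.67115319, 203.68925614],
       [  0.        ,   0.        ,   1.        ]]), 'mount': array([[ 6.31738259e-04, -2.44594876e-01,  9.69625158e-01,
        -1.61609894e-01],
       [-5.29816279e-05, -9.69625359e-01, -2.44594892e-01,
         6.53936548e-02],
       [ 9.99999799e-01,  1.03147632e-04, -6.25508471e-04,
         5.75379882e-04],
       [ 0.00000000e+00,  0.00000000e+00,  0.00000000e+00,
         1.00000000e+00]])}
```

View pics/scene0.png

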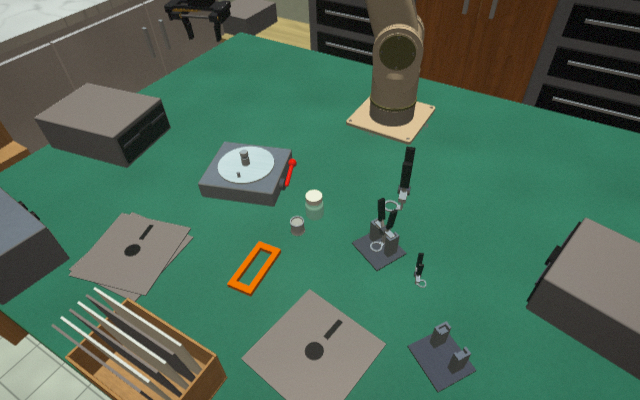

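View pics/top0.png

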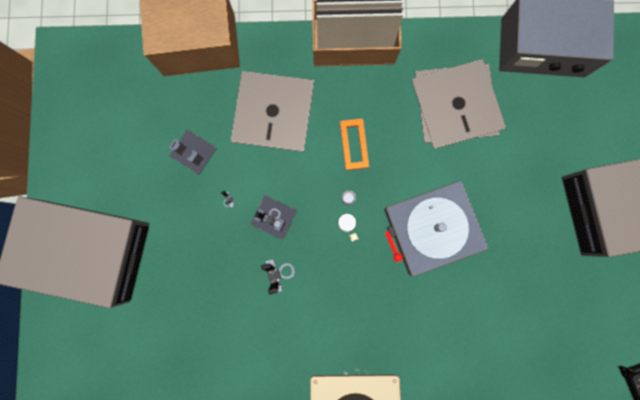

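View pics/wrist0.png

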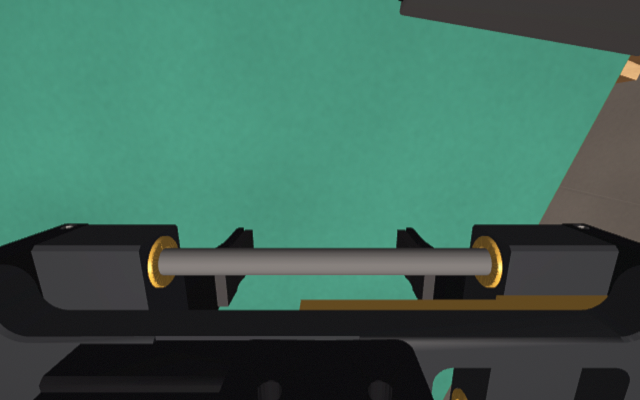

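```bash
python3 - <<'E'
from h import *
s=cv2.imread('pics/scene0.png')[130:300,340:450]; t=cv2.imread('pics/top0.png')[180:305,215:315]
s=cv2.resize(s,None,fx=3.5,fy=3.5,interpolation=cv2.INTER_CUBIC); t=cv2.resize(t,None,fx=4,fy=4,interpolation=cv2.INTER_CUBIC)
c=np.zeros((max(s.shape[0],t.shape[0]),s.shape[1]+t.shape[1],3),np.uint8); c[:s.shape[0],:s.shape[1]]=s; c[:t.shape[0],s.shape[1]:]=t
cv2.imwrite('pics/c1.png',c); print(c.shape)
T=pose('top')
for p in [(273,217),(192,152),(272,275),(228,199),(441,228)]: print(p,onz(T,*p,0.05))
E
```

```text
(595, 785, 3)
(273, 217) [0.53125713 0.20701487 0.05      ]
(192, 152) [0.70841916 0.42258394 0.05      ]
(272, 275) [0.38129592 0.2103941  0.05      ]
(228, 199) [0.58063919 0.32549317 0.05      ]
(441, 228) [ 0.49575372 -0.22882176  0.05      ]
```

View pics/c1.png

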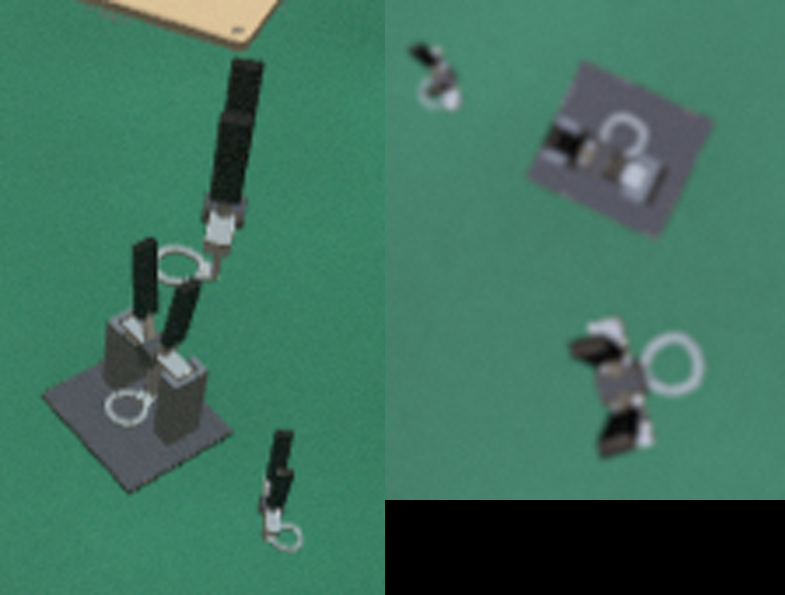

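```bash
python3 - <<'E'
from h import *
st=read_state(); M=R.from_quat(st['eef_rot']).as_matrix(); print(M.round(3))
t=cv2.imread('pics/top0.png'); s=cv2.imread('pics/scene0.png')
T=pose('top');S=pose('scene')
# eraser / spindle crops
a=cv2.resize(t[175:280,380:495],None,fx=4,fy=4,interpolation=cv2.INTER_CUBIC)
b=cv2.resize(s[135:210,195:300],None,fx=3.2,fy=3.2,interpolation=cv2.INTER_CUBIC)
c=np.zeros((430,a.shape[1]+b.shape[1],3),np.uint8);c[:a.shape[0],:a.shape[1]]=a;c[:b.shape[0],a.shape[1]:]=b
cv2.imwrite('pics/c2.png',c);print(a.shape,b.shape)
# turntable ellipse
hsv=cv2.cvtColor(t,cv2.COLOR_BGR2HSV)
m=((hsv[...,2]>165)&(hsv[...,0]>80)&(hsv[...,0]<115)).astype(np.uint8)
n,l,stt,ce=cv2.connectedComponentsWithStats(m)
for i in range(1,n):
    if stt[i,4]>800: 
        print(stt[i],ce[i]); cs,_=cv2.findContours((l==i).astype(np.uint8),0,cv2.CHAIN_APPROX_NONE)
        e=cv2.fitEllipse(max(cs,key=len)); print(e, onz(T,*e[0],.066))
# plate
m=cv2.inRange(t,(50,50,50),(110,110,110))
for z in(0.,.006): print(onz(T,274.5,213.3,.015))
print(t[225:232,285],t[228,262])
E
```

```text
[[-0.     0.948  0.317]
 [ 0.001  0.317 -0.948]
 [-1.    -0.    -0.001]]
(420, 460, 3) (240, 336, 3)
[ 407  197   63   62 3030] [437.8620462 227.6039604]
((437.847412109375, 227.59597778320312), (60.73846435546875, 62.49693298339844), 133.6966552734375) [ 0.49630263 -0.21641538  0.066     ]
[0.54363707 0.20679963 0.015     ]
[0.54363707 0.20679963 0.015     ]
[[ 91  81  81]
 [ 99  87  86]
 [101  89  89]
 [ 99  87  87]
 [100  88  87]
 [101  90  90]
 [102  91  89]] [103  91  91]
```

View pics/c2.png

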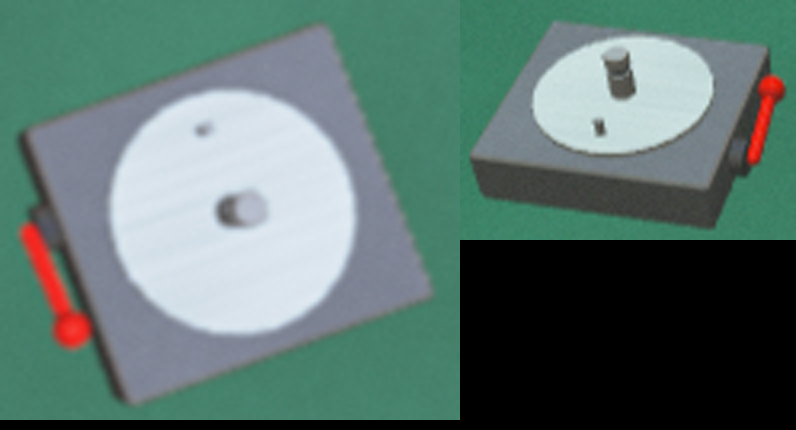

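Emit:
{"method": "arm_command", "body": {
  "targets": [
    [0,-20,80,-40,0.1,0,0],
    [0,-40,120,-60,0.15,0,0],
    [0,-60,160,-80,0.2,0,0],
    [0,-80,200,-100,0.25,0,0],
    [0,-80,240,-130,0.3,0,0],
    [0,-80,280,-160,0.35,0,0],
    [0,-80,320,-190,0.4,0,0],
    [0,-80,350,-220,0.45,0,0],
    [0,-80,380,-250,0.5,0,0],
    [0,-80,400,-280,0.55,0,0]
  ]
}}

```text
time: 1.15
ee_pos: [0.4876, -0.2039, 0.3023]
eef_rot: [-0.554, -0.44, 0.554, -0.439]
ft_force: [1.4, 0.2, 0.1]
width: 0.0869
```

```bash
python3 - <<'E'
from h import *
st=read_state(); save('w1',camera('wrist')); np.savez('w1.npz',p=st['ee_pos'],r=st['eef_rot'])
M=R.from_quat(st['eef_rot']).as_matrix()
px=np.array([.916,-.401,0]);py=np.array([.401,.916,0])
G=np.stack([[0,0,-1],px,-py],1)
print(st['joint_positions'].round(2), (M.T@(np.array([.527,.214,.28])-st['ee_pos'])*1000).round(1), R.from_matrix(M.T@G).as_rotvec().round(3))
W=pose('wrist',st); print(proj(W,[.4963,-.2164,.1085]),proj(W,[.4963,-.2164,.066]))
E
```

```text
[ 0.64  0.11 -0.36  1.57  0.04  1.47 -1.52] [  22.3  -56.6 -415.9] [ 0.183 -0.     0.   ]
[331.96182746 176.48790457] [331.21259985 171.86727223]
```

View pics/w1.png

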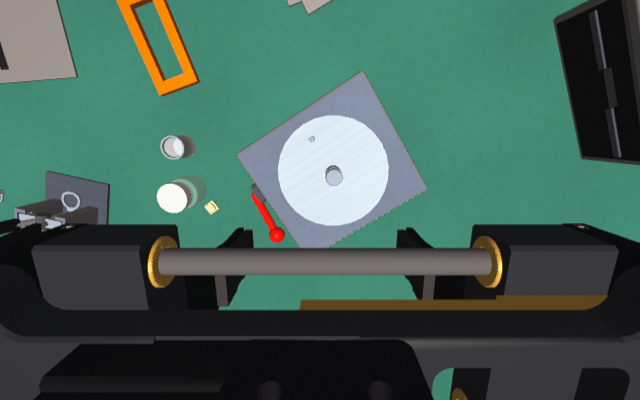

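Emit:
{"method": "arm_command", "body": {
  "targets": [
    [0,0,-10,-45,0.02,0,0],
    [0,0,-15,-90,0.04,0,0],
    [0,0,-20,-135,0.06,0,0],
    [0,0,-25,-180,0.08,0,0],
    [0,0,-30,-225,0.1,0,0],
    [0,0,-36,-270,0.12,0,0],
    [0,0,-42,-315,0.14,0,0],
    [0,0,-48,-360,0.16,0,0],
    [0,0,-56,-400,0.183,0,0],
    [0,0,-56,-416,0.183,0,0]
  ]
}}

```text
time: 2.2
ee_pos: [0.5246, 0.2166, 0.3023]
eef_rot: [0.59, 0.39, -0.59, 0.388]
ft_force: [-0.9, -1.0, 0.2]
width: 0.0872
```

```bash
python3 - <<'E'
from h import *
st=read_state(); save('w2',camera('wrist')); np.savez('w2.npz',p=st['ee_pos'],r=st['eef_rot'])
print(st['ee_pos'],st['joint_positions'].round(2),st['joint_vel'].round(2))
W=pose('wrist',st); print(proj(W,[.5436,.2068,.015]))
E
```

```text
[0.52458221 0.21664454 0.30231578] [ 0.11  0.24 -0.69  1.46  0.15  1.5  -2.56] [-0.32  0.21  0.08 -0.22  0.14  0.06 -0.24]
[325.10971922 160.88569104]
```

View pics/w2.png

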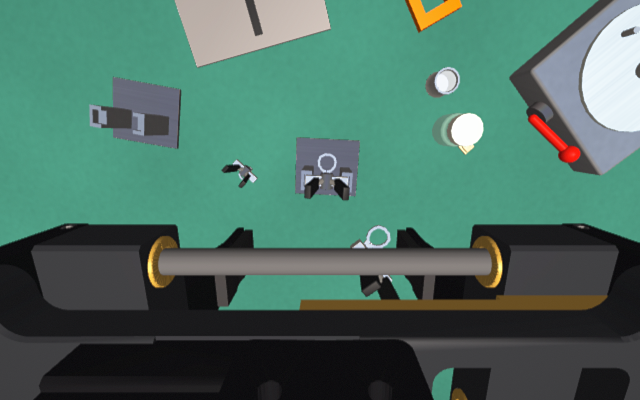

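```bash
python3 - <<'E'
from h import *
im=cv2.imread('pics/w2.png'); c=cv2.resize(im[130:205,280:375],None,fx=8,fy=8,interpolation=cv2.INTER_CUBIC); cv2.imwrite('pics/c3.png',c)
E
```

```text
(no output)
```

View pics/c3.png

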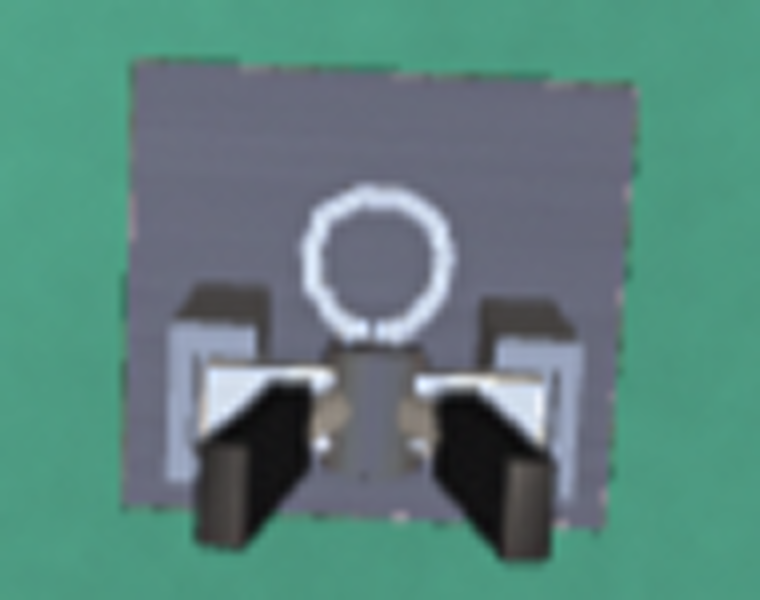

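```bash
python3 - <<'E'
from h import *
d=np.load('w2.npz'); st=dict(ee_pos=d['p'],eef_rot=d['r']); W=pose('wrist',st)
P=lambda x,y,z:onz(W,280+(x+.5)/8-.5,130+(y+.5)/8-.5,z)
ring=P(378,264,.015); l=P(302,262,.015);r=P(455,262,.015)
h1=P(225,495,.148);h2=P(527,508,.148)
print('ring',ring,np.linalg.norm(l-r)); print('handles',h1,h2,(h1+h2)/2,np.linalg.norm(h1-h2))
def yaw(a,b): v=a-b; return np.degrees(np.arctan2(v[1],v[0]))-90
print('yaw handles',yaw(h1,h2))
c=[P(*q,.006) for q in [(133,62),(636,85),(603,528),(125,510)]]
print('plate yaw',yaw(c[0],c[1]),yaw(c[3],c[2]),yaw(c[0],c[3])+90,yaw(c[1],c[2])+90, [np.linalg.norm(c[i]-c[i-1]) for i in range(4)])
b1=P(200,365,.066-.0);b2=P(545,376,.066); print('bar ends yaw',yaw(b1,b2),np.linalg.norm(b1-b2),(b1+b2)/2)
y=np.radians(yaw(h1,h2)); px=np.array([np.cos(y),np.sin(y),0])
o=ring-.0185*px; print('origin from ring',o,'from handles',(h1+h2)/2, 'along ring-handles', (ring-(h1+h2)/2)@px)
print(R.from_quat(st['eef_rot']).as_matrix().round(4))
E
```

```text
ring [0.54014312 0.20537443 0.015     ] 0.030003413521698694
handles [0.53203305 0.23328404 0.148     ] [0.51344736 0.19470721 0.148     ] [0.52274021 0.21399563 0.148     ] 0.0428205550999622
yaw handles -25.723999921441106
plate yaw -25.777313479029488 -25.41277254956674 -25.680354668573813 -25.88086059862067 [np.float64(0.08978649524392637), np.float64(0.09872389793812343), np.float64(0.08916037093329257), np.float64(0.09841281473311159)]
bar ends yaw -25.050762106199542 0.06071013009580166 [0.52846689 0.21173885 0.066     ]
origin from ring [0.52347656 0.21340411 0.015     ] from handles [0.52274021 0.21399563 0.148     ] along ring-handles 0.0194201210490484
[[-9.000e-04  9.190e-01 -3.943e-01]
 [ 1.600e-03 -3.943e-01 -9.190e-01]
 [-1.000e+00 -1.500e-03 -1.100e-03]]
```

Emit:
{"method": "arm_command", "body": {
  "targets": [
    [0,30,0,0,0.02,0,0],
    [0,60,0,0,0.043,0,0],
    [0,90,0,0,0.043,0,0],
    [0,110,0,0,0.043,0,0],
    [0,110,0,0,0.043,0,0],
    [0,110,0,0,0.043,0,0]
  ]
}}

```text
time: 2.85
ee_pos: [0.5261, 0.2118, 0.1931]
eef_rot: [-0.6, -0.375, 0.6, -0.375]
ft_force: [0.4, 0.4, 0.4]
width: 0.0871
```

```bash
python3 - <<'E'
from h import *
st=read_state(); save('w3',camera('wrist')); np.savez('w3.npz',p=st['ee_pos'],r=st['eef_rot'])
M=R.from_quat(st['eef_rot']).as_matrix()
print(st['ee_pos'],st['joint_positions'].round(3),st['joint_vel'].round(2)); print(M.round(4),np.degrees(np.arctan2(M[1,1],M[0,1])))
W=pose('wrist',st); print(proj(W,[.5401,.2054,.015]),proj(W,[.532,.2333,.148]),proj(W,[.5134,.1947,.148]))
y=np.radians(-25.7);px=np.array([np.cos(y),np.sin(y),0]);py=np.array([-np.sin(y),np.cos(y),0])
G=np.stack([[0,0,-1],px,-py],1)
print((M.T@(np.array([.5231,.2137,.098])-st['ee_pos'])*1000).round(1), R.from_matrix(M.T@G).as_rotvec().round(3))
E
```

```text
[0.52614664 0.21179391 0.19311293] [-0.007  0.269 -0.537  1.636  0.143  1.276 -2.595] [ 0.01 -0.01 -0.01 -0.03 -0.    0.   -0.  ]
[[ 1.000e-04  8.990e-01 -4.379e-01]
 [-2.000e-04 -4.379e-01 -8.990e-01]
 [-1.000e+00  1.000e-04  1.000e-04]] -25.971677961040516
[323.35016401 175.36525738] [294.46052959 226.53861812] [350.50921428 226.31606332]
[95.1 -3.6 -0.4] [-0.005  0.    -0.   ]
```

View pics/w3.png

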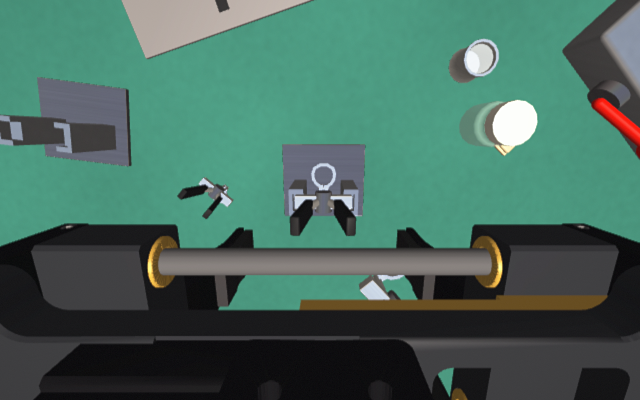

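```bash
python3 - <<'E'
from h import *
im=cv2.imread('pics/w3.png'); c=cv2.resize(im[135:245,270:380],None,fx=5.4,fy=5.4,interpolation=cv2.INTER_CUBIC); cv2.imwrite('pics/c4.png',c); print(c.shape)
E
```

```text
(594, 594, 3)
```

View pics/c4.png

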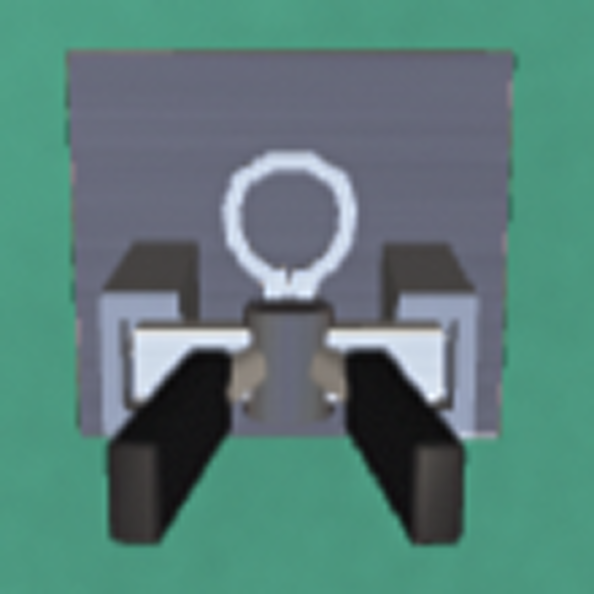

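Emit:
{"method": "arm_command", "body": {
  "targets": [
    [0,20,-3.5,0,-0.005,0,0],
    [0,40,-3.5,0,-0.005,0,0],
    [0,60,-3.5,0,-0.005,0,0],
    [0,80,-3.5,0,-0.005,0,0],
    [0,95,-3.5,0,-0.005,0,0],
    [0,95,-3.5,0,-0.005,0,0],
    [0,95,-3.5,0,-0.005,0,0]
  ]
}}

```text
time: 3.6
ee_pos: [0.5236, 0.214, 0.0989]
eef_rot: [0.599, 0.376, -0.598, 0.376]
ft_force: [-0.0, 0.7, 0.8]
width: 0.0869
```

```bash
python3 - <<'E'
from h import *
st=read_state(); save('w4',camera('wrist')); save('s4',camera('scene'))
M=R.from_quat(st['eef_rot']).as_matrix()
print(st['ee_pos'],st['joint_positions'].round(3),st['ft_force']); 
y=np.radians(-25.7);px=np.array([np.cos(y),np.sin(y),0]);py=np.array([-np.sin(y),np.cos(y),0])
G=np.stack([[0,0,-1],px,-py],1)
print((M.T@(np.array([.5231,.2137,.098])-st['ee_pos'])*1000).round(1), R.from_matrix(M.T@G).as_rotvec().round(3))
im=cv2.imread('pics/s4.png'); cv2.imwrite('pics/c5.png',cv2.resize(im[60:280,300:460],None,fx=2.7,fy=2.7,interpolation=cv2.INTER_CUBIC))
E
```

```text
[0.52355898 0.21398345 0.09894709] [-0.13   0.333 -0.4    1.751  0.145  1.085 -2.597] [-0.00614012  0.66440685  0.7872284 ]
[ 0.9 -0.3  0.5] [ 0.    -0.001 -0.001]
```

View pics/w4.png

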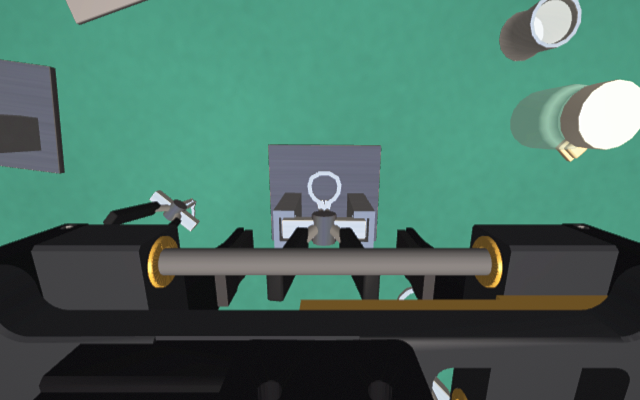

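View pics/c5.png

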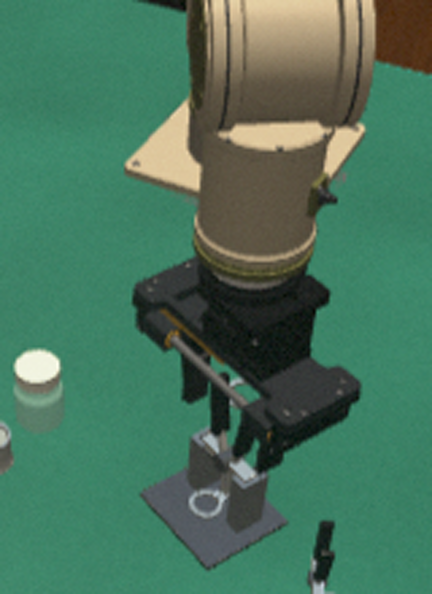

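Emit:
{"method": "arm_command", "body": {
  "targets": [
    [60,1,0,0.5,0,0,0],
    [100,1,0,0.5,0,0,0],
    [130,1,0,0.5,0,0,0],
    [160,1,0,0.5,0,0,0],
    [200,1,0,0.5,0,0,0],
    [255,1,0,0.5,0,0,0],
    [255,1,0,0.5,0,0,0],
    [255,1,0,0.5,0,0,0],
    [255,1,0,0.5,0,0,0],
    [255,1,0,0.5,0,0,0]
  ],
  "newtons": 27
}}

```text
time: 4.7
ee_pos: [0.5238, 0.2147, 0.0982]
eef_rot: [0.6, 0.377, -0.597, 0.377]
ft_force: [1.2, 2.5, 9.6]
width: 0.0293
```

```bash
python3 - <<'E'
from h import *
st=read_state(); save('w5',camera('wrist'))
print(st['ee_pos'],st['width'],st['ft_force'],st['torque'])
im=cv2.imread('pics/w5.png'); cv2.imwrite('pics/c6.png',cv2.resize(im[130:310,240:400],None,fx=3.3,fy=3.3,interpolation=cv2.INTER_CUBIC))
E
```

```text
[0.52377191 0.21466565 0.09824658] 0.029254676940287667 [1.17424112 2.54464233 9.55332318] [0.58787596 0.0549407  0.00402863]
```

View pics/c6.png

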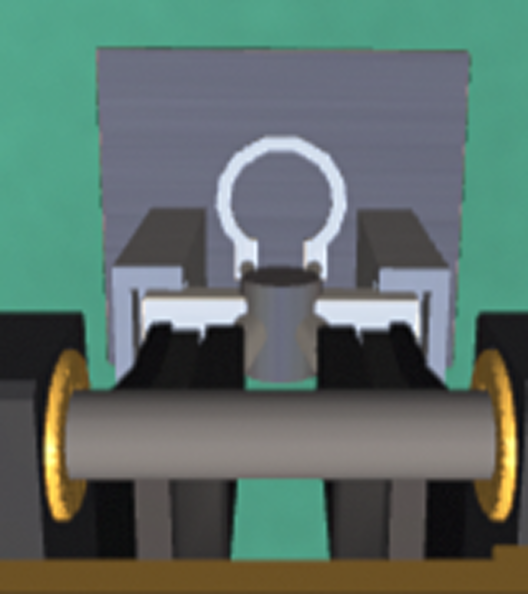

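Emit:
{"method": "arm_command", "body": {
  "targets": [
    [255,-3,0,0,0,0,0],
    [255,-8,0,0,0,0,0],
    [255,-15,0,0,0,0,0],
    [255,-25,0,0,0,0,0],
    [255,-37,0,0,0,0,0],
    [255,-50,0,0,0,0,0],
    [255,-65,0,0,0,0,0],
    [255,-80,0,0,0,0,0],
    [255,-95,0,0,0,0,0],
    [255,-110,0,0,0,0,0]
  ]
}}

```text
time: 5.75
ee_pos: [0.5226, 0.2132, 0.208]
eef_rot: [0.599, 0.376, -0.598, 0.376]
ft_force: [-0.0, 0.1, -2.1]
width: 0.0295
```

Emit:
{"method": "arm_command", "body": {
  "targets": [
    [255,-20,0,0,0,0,0],
    [255,-40,0,0,0,0,0],
    [255,-55,0,0,0,0,0],
    [255,-60,0,0,0,0,0],
    [255,-60,0,0,0,0,0],
    [255,-60,0,0,0,0,0]
  ]
}}

```text
time: 6.35
ee_pos: [0.5223, 0.213, 0.2656]
eef_rot: [-0.598, -0.376, 0.599, -0.376]
ft_force: [-0.4, 0.1, -1.9]
width: 0.0291
```

```bash
python3 - <<'E'
from h import *
st=read_state(); save('w6',camera('wrist')); save('s6',camera('scene'))
M=R.from_quat(st['eef_rot']).as_matrix()
print(st['ee_pos'],st['width'],st['ft_force'],st['torque'],st['joint_positions'].round(3)); print(M.round(4))
im=cv2.imread('pics/w6.png');a=cv2.resize(im[130:310,240:400],None,fx=3,fy=3,interpolation=cv2.INTER_CUBIC)
im=cv2.imread('pics/s6.png');b=cv2.resize(im[80:260,320:425],None,fx=3,fy=3,interpolation=cv2.INTER_CUBIC)
cv2.imwrite('pics/c7.png',np.hstack([a,b]))
W=pose('wrist',st); o=st['ee_pos']+M@[.083,.0185,0]; print(proj(W,o))
E
```

```text
[0.52229838 0.21301164 0.2656256 ] 0.029100994448133747 [-0.38187612  0.09135239 -1.92631712] [ 0.0911955   0.06827299 -0.02282056] [-0.118  0.206 -0.407  1.542  0.082  1.412 -2.549]
[[-1.200e-03  9.012e-01 -4.333e-01]
 [-6.000e-04 -4.333e-01 -9.012e-01]
 [-1.000e+00 -8.000e-04  1.000e-03]]
[323.30948284 187.91404072]
```

View pics/c7.png

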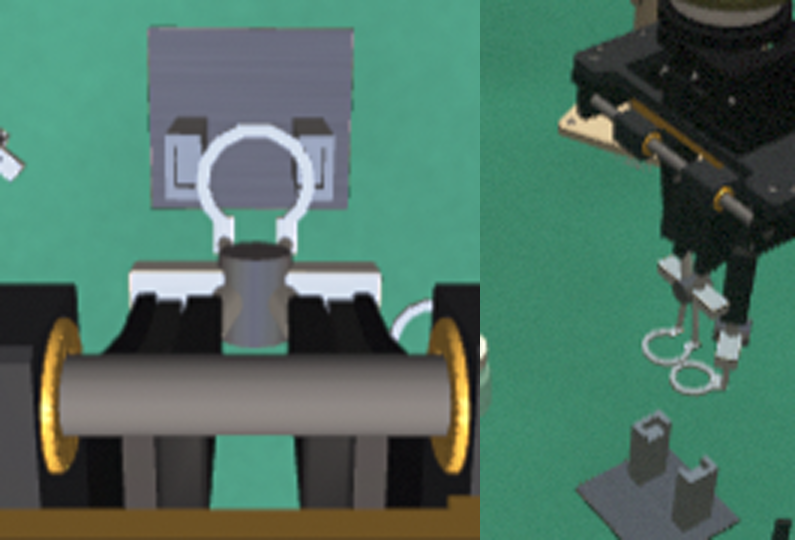

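```bash
python3 - <<'E'
from h import *
d=np.load('w1.npz'); W=pose('wrist',dict(ee_pos=d['p'],eef_rot=d['r']))
im=cv2.imread('pics/w1.png'); hsv=cv2.cvtColor(im,cv2.COLOR_BGR2HSV)
c=cv2.resize(im[155:200,310:360],None,fx=10,fy=10,interpolation=cv2.INTER_CUBIC);cv2.imwrite('pics/c8.png',c)
m=((hsv[...,2]>165)&(hsv[...,0]>80)&(hsv[...,0]<115)).astype(np.uint8); n,l,s,ce=cv2.connectedComponentsWithStats(m)
i=max([k for k in range(1,n) if abs(ce[k][0]-333)<40 and abs(ce[k][1]-172)<40],key=lambda k:s[k,4])
cs,_=cv2.findContours((l==i).astype(np.uint8),0,cv2.CHAIN_APPROX_NONE); e=cv2.fitEllipse(max(cs,key=len)); print(e,onz(W,*e[0],.066))
st=read_state();M=R.from_quat(st['eef_rot']).as_matrix();Wn=pose('wrist',st)
print('ring by ray',M.T@(onz(Wn,325,190,st['ee_pos'][2]-.083)-st['ee_pos']))
E
```

```text
((336.8354187011719, 164.27418518066406), (103.90325164794922, 157.8274688720703), 24.465316772460938) [ 0.50503226 -0.22656078  0.066     ]
ring by ray [0.08298437 0.01664526 0.00147827]
```

View pics/c8.png

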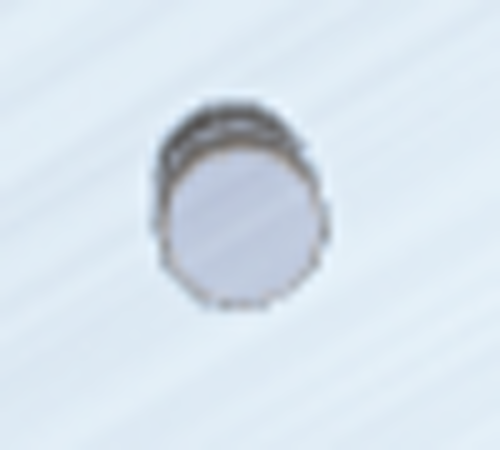

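```bash
cat > tgt.py <<'E'
from h import *
st=read_state();M=R.from_quat(st['eef_rot']).as_matrix()
d=np.load('w1.npz'); W=pose('wrist',dict(ee_pos=d['p'],eef_rot=d['r']))
s=onz(W,333.8,176.9,.1085); print('spindle',s)
y=np.radians(-25.7);px=np.array([np.cos(y),np.sin(y),0]);py=np.array([-np.sin(y),np.cos(y),0])
G=np.stack([[0,0,-1],px,-py],1)
tcp=np.array([s[0],s[1],.26])-G@np.array([0,.0166,.0015]); print(tcp)
print((M.T@(tcp-st['ee_pos'])*1000).round(1),R.from_matrix(M.T@G).as_rotvec().round(4))
E
python3 tgt.py
```

```text
spindle [ 0.49543781 -0.21871708  0.1085    ]
[ 0.48113042 -0.21016673  0.26      ]
[  5.8 146.3 399.2] [0.0004 0.0013 0.0011]
```

Emit:
{"method": "arm_command", "body": {
  "targets": [
    [255,0,3,8,0,0.001,0.001],
    [255,0,8,22,0,0.001,0.001],
    [255,0,15,42,0,0.001,0.001],
    [255,0,24,66,0,0.001,0.001],
    [255,0,34,92,0,0.001,0.001],
    [255,0,44,120,0,0.001,0.001],
    [255,0,54,148,0,0.001,0.001],
    [255,0,65,176,0,0.001,0.001],
    [255,0,75,204,0,0.001,0.001],
    [255,0,85,232,0,0.001,0.001]
  ]
}}

```text
time: 7.45
ee_pos: [0.4978, -0.0353, 0.2666]
eef_rot: [0.599, 0.376, -0.598, 0.376]
ft_force: [1.4, 0.1, -2.2]
width: 0.0294
```

Emit:
{"method": "arm_command", "body": {
  "targets": [
    [255,0,10,28,0,0,0],
    [255,0,20,56,0,0,0],
    [255,0,31,84,0,0,0],
    [255,0,40,110,0,0,0],
    [255,0,48,132,0,0,0],
    [255,0,54,149,0,0,0],
    [255,0,59,161,0,0,0],
    [255,0,61,167,0,0,0],
    [255,0,61,167,0,0,0],
    [255,0,61,167,0,0,0]
  ]
}}

```text
time: 8.45
ee_pos: [0.4814, -0.2089, 0.2664]
eef_rot: [0.599, 0.377, -0.598, 0.377]
ft_force: [-0.5, 0.8, -1.3]
width: 0.0293
```

```bash
python3 tgt.py; python3 - <<'E'
from h import *
st=read_state(); save('w7',camera('wrist')); np.savez('w7.npz',p=st['ee_pos'],r=st['eef_rot'])
print(st['ee_pos'],st['width'],st['ft_force'],st['joint_vel'].round(3),st['joint_positions'].round(2))
im=cv2.imread('pics/w7.png');cv2.imwrite('pics/c9.png',cv2.resize(im[140:250,265:385],None,fx=5,fy=5,interpolation=cv2.INTER_CUBIC))
E
```

```text
spindle [ 0.49543517 -0.21871819  0.1085    ]
[ 0.48112778 -0.21016783  0.26      ]
[6.4 0.3 1.3] [ 0.0013 -0.0013 -0.0009]
[ 0.48137533 -0.20886629  0.26641817] 0.02932349279699196 [-0.45812979  0.78956505 -1.29658612] [-0.008 -0.001 -0.007  0.001  0.002 -0.001 -0.001] [ 0.37  0.09 -0.05  1.66  0.    1.39 -1.7 ]
```

View pics/c9.png

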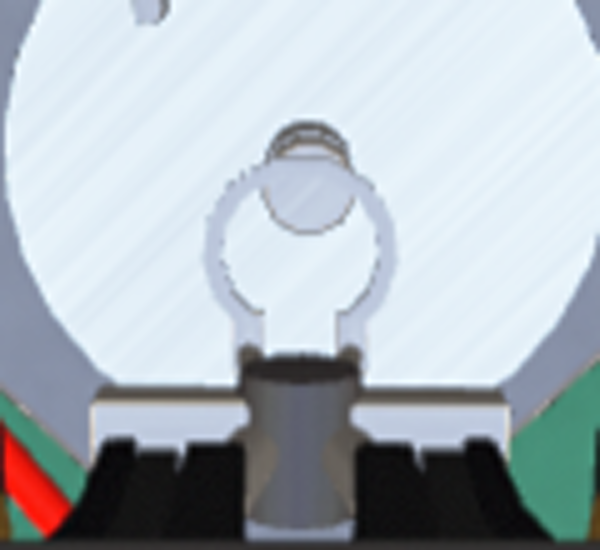

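```bash
cat > t2.py <<'E'
from h import *
import sys
f,ru,rv,su,sv=sys.argv[1],*map(float,sys.argv[2:6])
d=np.load(f); st=dict(ee_pos=d['p'],eef_rot=d['r']); W=pose('wrist',st); M=R.from_quat(st['eef_rot']).as_matrix()
rz=st['ee_pos'][2]-.083; r=onz(W,ru,rv,rz); s=onz(W,su,sv,.1085)
print('ring',r,'spindle',s, 'tool-shift mm', (M.T@(s-r)*1000).round(2), 'tool ring', (M.T@(r-st['ee_pos'])*1000).round(1))
print('level turn',M[2].round(4))
E
python3 t2.py w7.npz 324.6 190.1 326.2 177.2
```

```text
ring [ 0.49591958 -0.21697521  0.18341817] spindle [ 0.49497114 -0.21840235  0.1085    ] tool-shift mm [74.92 -0.3   1.8 ] tool ring [83.  16.5  1.1]
level turn [-1.0e+00  9.0e-04 -1.3e-03]
```

Emit:
{"method": "arm_command", "body": {
  "targets": [
    [255,5,0,1,0,0.001,-0.001],
    [255,15,-0.3,1.8,0,0.001,-0.001],
    [255,28,-0.3,1.8,0,0.001,-0.001],
    [255,40,-0.3,1.8,0,0.001,-0.001],
    [255,52,-0.3,1.8,0,0.001,-0.001],
    [255,60,-0.3,1.8,0,0.001,-0.001],
    [255,64,-0.3,1.8,0,0.001,-0.001],
    [255,64,-0.3,1.8,0,0.001,-0.001],
    [255,64,-0.3,1.8,0,0.001,-0.001],
    [255,64,-0.3,1.8,0,0.001,-0.001]
  ]
}}

```text
time: 9.5
ee_pos: [0.4806, -0.2113, 0.203]
eef_rot: [0.599, 0.376, -0.598, 0.376]
ft_force: [-0.2, 0.1, -1.4]
width: 0.0295
```

```bash
python3 - <<'E'
from h import *
st=read_state(); save('w8',camera('wrist')); np.savez('w8.npz',p=st['ee_pos'],r=st['eef_rot']); save('s8',camera('scene')); save('t8',camera('top'))
print(st['ee_pos'],st['width'],st['ft_force'],R.from_quat(st['eef_rot']).as_matrix()[2])
im=cv2.imread('pics/w8.png');a=cv2.resize(im[140:250,265:385],None,fx=5,fy=5,interpolation=cv2.INTER_CUBIC);cv2.imwrite('pics/c10.png',a)
im=cv2.imread('pics/s8.png');a=cv2.resize(im[60:210,180:310],None,fx=4,fy=4,interpolation=cv2.INTER_CUBIC);cv2.imwrite('pics/c11.png',a)
E
```

```text
[ 0.48062245 -0.21125154  0.20301346] 0.029525678088463847 [-0.15333961  0.11460301 -1.43143004] [-0.99999731  0.00104942 -0.0020701 ]
```

View pics/c10.png

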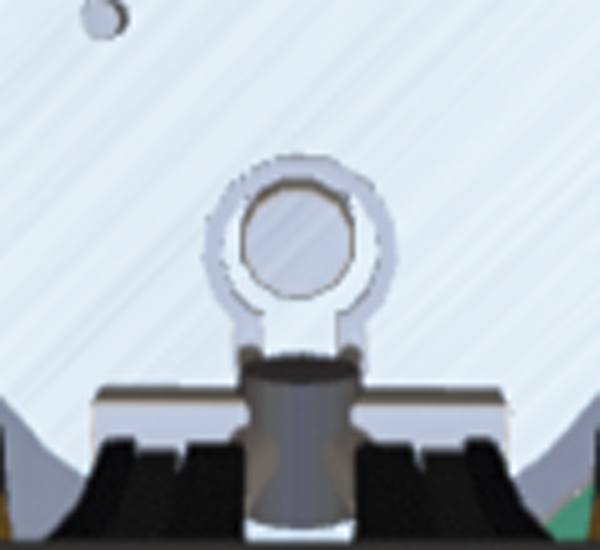

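View pics/c11.png

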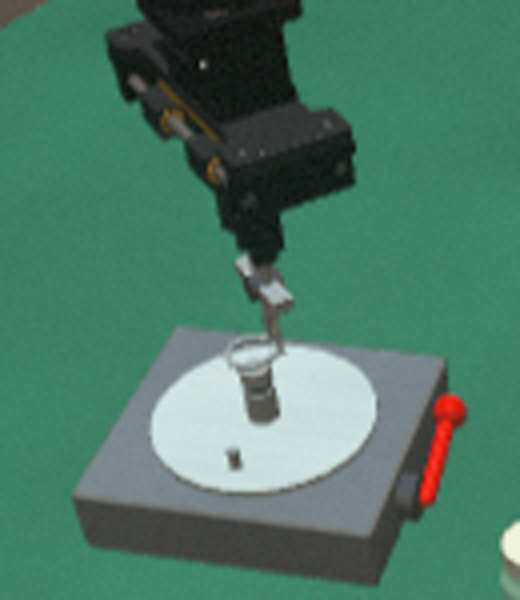

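```bash
python3 t2.py w8.npz 324.6 189.8 324.1 187.8; python3 - <<'E'
from h import *
im=cv2.imread('pics/w8.png'); g=im[140:250,265:385].astype(int)
print(g[48,35:95].tolist()[::1][:14]); 
big=cv2.resize(im[140:250,265:385],None,fx=5,fy=5,interpolation=cv2.INTER_CUBIC)
R_=big[...,2].astype(int)
m=((R_<214)).astype(np.uint8)*255
cv2.imwrite('pics/m1.png',m)
E
```

```text
ring [ 0.49544013 -0.2194408   0.12001346] spindle [ 0.49525058 -0.21881296  0.1085    ] tool-shift mm [11.51 -0.45 -0.46] tool ring [83.  16.8  1.1]
level turn [-1.      0.001  -0.0021]
[[244, 234, 222], [242, 232, 219], [241, 229, 217], [241, 230, 217], [243, 233, 221], [241, 230, 217], [219, 198, 186], [215, 194, 183], [214, 192, 182], [205, 186, 175], [246, 236, 224], [248, 239, 227], [247, 235, 223], [139, 138, 139]]
```

View pics/m1.png

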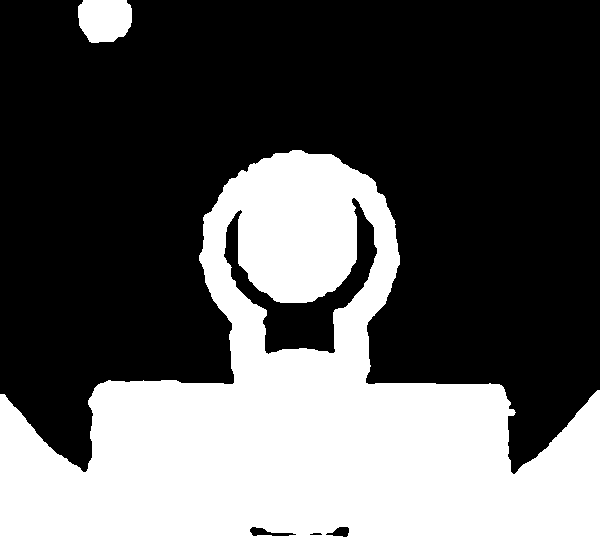

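```bash
cat > fit.py <<'E'
from h import *
import sys
def fit(png,thr=214):
    im=cv2.imread(png); big=cv2.resize(im[140:250,265:385],None,fx=5,fy=5,interpolation=cv2.INTER_CUBIC)
    m=(big[...,2]<thr).astype(np.uint8); n,l,s,ce=cv2.connectedComponentsWithStats(m)
    i=l[165,300]; cs,_=cv2.findContours((l==i).astype(np.uint8),cv2.RETR_EXTERNAL,cv2.CHAIN_APPROX_NONE)
    c=max(cs,key=len)[:,0,:]; c=c[(c[:,1]<300)&(c[:,0]>190)&(c[:,0]<410)]
    e=cv2.fitEllipse(c); print(e); return 265+(e[0][0]+.5)/5-.5,140+(e[0][1]+.5)/5-.5
for f in sys.argv[1:]: print(fit(f))
E
python3 fit.py pics/w8.png pics/w7.png
```

```text
((299.4280700683594, 250.81488037109375), (196.5425567626953, 199.03536987304688), 19.459320068359375)
(324.48561401367186, 189.76297607421876)
((298.7577209472656, 268.523681640625), (189.8549346923828, 285.5649719238281), 3.8615262508392334)
(324.35154418945314, 193.304736328125)
```

Emit:
{"method": "arm_command", "body": {
  "targets": [
    [255,0,-0.3,-0.3,0,0.002,-0.001],
    [255,2,-0.3,-0.3,0,0.002,-0.001],
    [255,5,-0.3,-0.3,0,0.002,-0.001],
    [255,8,-0.3,-0.3,0,0.002,-0.001],
    [255,10,-0.3,-0.3,0,0.002,-0.001],
    [255,12,-0.3,-0.3,0,0.002,-0.001],
    [255,14,-0.3,-0.3,0,0.002,-0.001],
    [255,15,-0.3,-0.3,0,0.002,-0.001],
    [255,15,-0.3,-0.3,0,0.002,-0.001],
    [255,15,-0.3,-0.3,0,0.002,-0.001]
  ]
}}

```text
time: 10.65
ee_pos: [0.4802, -0.2107, 0.1875]
eef_rot: [0.6, 0.377, -0.598, 0.375]
ft_force: [0.4, 0.6, -2.1]
width: 0.0293
```

```bash
python3 - <<'E'
from h import *
st=read_state(); save('w9',camera('wrist')); np.savez('w9.npz',p=st['ee_pos'],r=st['eef_rot']); 
print(st['ee_pos'],st['width'],st['ft_force'],st['torque'],R.from_quat(st['eef_rot']).as_matrix()[2])
im=cv2.imread('pics/w9.png');a=cv2.resize(im[140:250,265:385],None,fx=5,fy=5,interpolation=cv2.INTER_CUBIC);cv2.imwrite('pics/c12.png',a)
E
python3 fit.py pics/w9.png
```

```text
[ 0.4802295  -0.21069715  0.18750821] 0.029270006016535195 [ 0.41717601  0.58384908 -2.1250045 ] [ 0.06892042  0.02255681 -0.0438804 ] [-9.99991769e-01 -8.42907126e-04 -3.96874297e-03]
((299.3309326171875, 250.714599609375), (197.40708923339844, 198.67063903808594), 31.563138961791992)
(324.4661865234375, 189.742919921875)
```

View pics/c12.png

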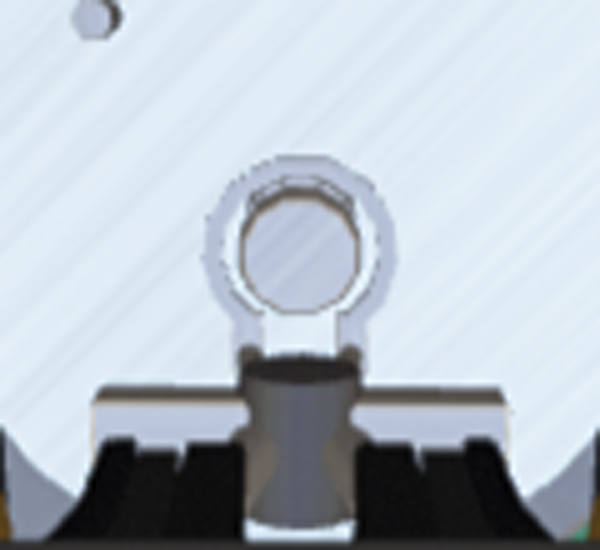

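```bash
python3 t2.py w9.npz 324.5 189.75 324.7 190.4; python3 -c "
from h import *
a=[R.from_quat(read_state()['eef_rot']).as_matrix()[2] for _ in range(5)];print(np.round(a,4))
im=cv2.imread('pics/w9.png');cv2.imwrite('pics/c13.png',cv2.resize(im[165:215,297:352],None,fx=10,fy=10,interpolation=cv2.INTER_CUBIC))"
```

```text
ring [ 0.49505842 -0.21862013  0.10450821] spindle [ 0.4951891  -0.21889415  0.1085    ] tool-shift mm [-3.99  0.23  0.17] tool ring [83.  16.9  1. ]
level turn [-1.e+00 -8.e-04 -4.e-03]
[[-1.e+00 -8.e-04 -4.e-03]
 [-1.e+00 -8.e-04 -4.e-03]
 [-1.e+00 -8.e-04 -4.e-03]
 [-1.e+00 -8.e-04 -4.e-03]
 [-1.e+00 -8.e-04 -4.e-03]]
```

View pics/c13.png

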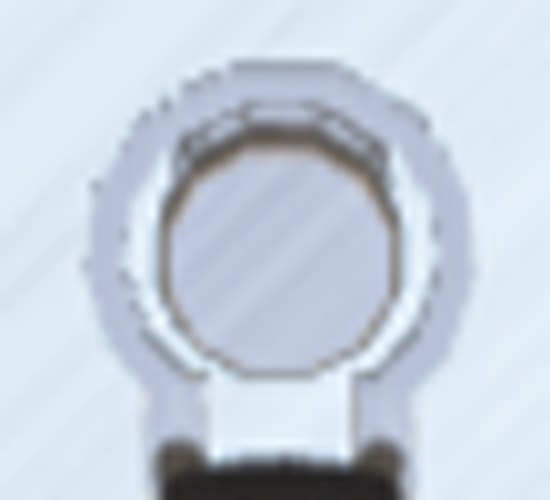

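Emit:
{"method": "arm_command", "body": {
  "targets": [
    [255,1,0.1,0,0,-0.001,0],
    [255,2.5,0.2,0,0,-0.002,0],
    [255,4,0.2,0,0,-0.002,0],
    [255,5.5,0.2,0,0,-0.002,0],
    [255,7,0.2,0,0,-0.002,0],
    [255,8.5,0.2,0,0,-0.002,0],
    [255,10,0.2,0,0,-0.002,0],
    [255,10.5,0.2,0,0,-0.002,0],
    [255,10.5,0.2,0,0,-0.002,0],
    [255,10.5,0.2,0,0,-0.002,0]
  ]
}}

```text
time: 11.7
ee_pos: [0.4804, -0.2108, 0.177]
eef_rot: [0.599, 0.377, -0.598, 0.376]
ft_force: [0.2, -0.5, -1.7]
width: 0.0295
```

```bash
python3 - <<'E'
from h import *
st=read_state(); save('w10',camera('wrist')); np.savez('w10.npz',p=st['ee_pos'],r=st['eef_rot']); save('s10',camera('scene'))
print(st['ee_pos'],st['width'],st['ft_force'],st['torque'],R.from_quat(st['eef_rot']).as_matrix()[2].round(4))
a=cv2.resize(cv2.imread('pics/w10.png')[155:215,292:357],None,fx=6,fy=6,interpolation=cv2.INTER_CUBIC)
b=cv2.resize(cv2.imread('pics/s10.png')[140:185,222:271],None,fx=8,fy=8,interpolation=cv2.INTER_CUBIC)
cv2.imwrite('pics/c14.png',np.hstack([a,b]))
S=pose('scene'); print('groove proj',proj(S,[.4952,-.2188,.094]),proj(S,[.4952,-.2188,.1085]))
E
python3 fit.py pics/w10.png
```

```text
[ 0.4804105  -0.21075441  0.17698995] 0.02949496323852998 [ 0.20354432 -0.49337358 -1.69690786] [-0.00168547  0.07625212 -0.05297435] [-1.e+00 -8.e-04 -2.e-03]
groove proj [243.48736729 155.09168023] [242.62380795 150.86991428]
((299.07781982421875, 250.13143920898438), (196.86436462402344, 198.82081604003906), 70.04736328125)
(324.4155639648437, 189.62628784179688)
```

View pics/c14.png

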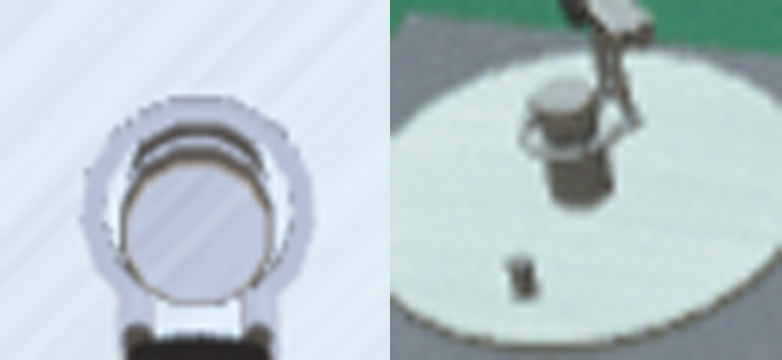

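```bash
python3 t2.py w10.npz 324.42 189.65 324.25 192.9; python3 - <<'E'
from h import *
S=pose('scene'); c=np.array([.4952,-.2188,0])
top=np.array([proj(S,c+[0,0,.1085])]); 
for z in (.090,.0925,.094,.0955,.098):
    q=np.array([proj(S,c+[.01525*np.cos(t),.01525*np.sin(t),z]) for t in np.linspace(0,6.28,73)])
    print(z,'front centreline v',q[:,1].max()-top[0,1])
im=cv2.imread('pics/s10.png'); b=cv2.resize(im[143:170,232:258],None,fx=20,fy=20,interpolation=cv2.INTER_CUBIC); cv2.imwrite('pics/c15.png',b)
E
```

```text
ring [ 0.49527998 -0.21880035  0.09398995] spindle [ 0.49549774 -0.2187944   0.1085    ] tool-shift mm [-14.51   0.18  -0.13] tool ring [83. 17.  1.]
level turn [-1.e+00 -8.e-04 -2.e-03]
0.09 front centreline v 8.95047824709087
0.0925 front centreline v 8.230435925044361
0.094 front centreline v 7.797313969277269
0.0955 front centreline v 7.363366718609484
0.098 front centreline v 6.63828089523318
```

View pics/c15.png

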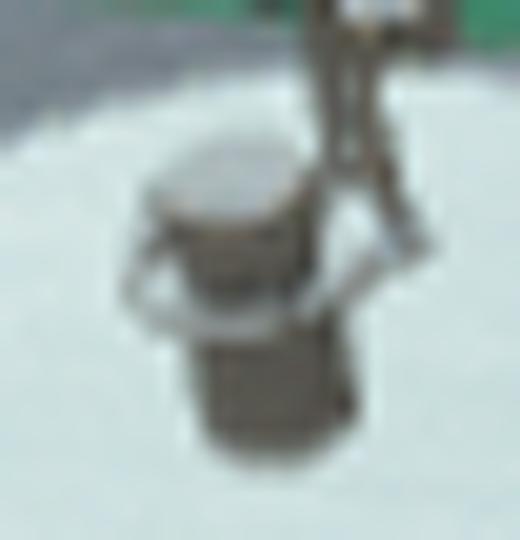

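Emit:
{"method": "arm_command", "body": {
  "targets": [
    [255,0,0,0,0,0,0],
    [255,0,0,0,0,0,0],
    [255,0,0,0,0,0,0],
    [255,0,0,0,0,0,0],
    [255,0,0,0,0,0,0]
  ]
}}

```text
time: 12.3
ee_pos: [0.4804, -0.2107, 0.1769]
eef_rot: [0.599, 0.377, -0.598, 0.376]
ft_force: [-0.3, -0.3, -2.8]
width: 0.0288
```

```bash
python3 - <<'E'
from h import *
st=read_state(); print(st['time'],st['ee_pos'],st['width'],st['ft_force'],st['joint_vel'].round(3))
assert abs(st['ee_pos'][2]-.177)<.0015 and st['width']<.031 and abs(st['ft_force'][2]+1.8)<1.5
print(close_job())
E
```

```text
12.3 [ 0.48037528 -0.21072007  0.17694921] 0.02879406625860357 [-0.29081609 -0.2866119  -2.82978055] [0.001 0.001 0.    0.001 0.001 0.    0.001]
the job is handed in; nothing more can be done
None
```

I lifted the ring pliers from the nearest rack by the handles, squeezed them fully at 27 N, and lowered the spread ring over the spindle to the groove. I handed the job in at 12.3 s with the arm still holding it there.

**Squeeze:** The gripper opening read 28.8 to 29.5 mm against the 30 mm given for fully squeezed. The wrist picture showed the ring fully spread.

**Centring:** In the last wrist view the ring centre was about 0.2 mm from the spindle axis, with clearance visible on both sides.

**Height:** The arm pose puts the ring at 93.9 mm, against 94 mm for the groove. The scene camera gave about 95 mm, with an uncertainty of about 3 mm.

**Contact:** Sideways force was about 0.3 N. The vertical force was −1.7 to −2.8 N, roughly the pliers' own weight, so the ring was not leaning on the spindle.

**Upright:** The tool leaned about 0.1°. One small levelling turn had the wrong sign, which raised the lean to about 0.23°, and I turned it about half back.

**Bystanders:** The arm's path stayed well clear of the keycap, loupe, jar and bezel. I did not measure their positions again at the end.

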